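# Put blocked lenses, screw jars and lens clock into their fitted foam trays

## Robot

A 7-joint arm with a two-finger parallel gripper is mounted at the origin on a cart in front of the work surface, level with it; the furniture and walls round the work are solid. World frame = base frame: x ahead of the robot, y to its left, z up, the work surface at z = 0. Lengths are in m, angles in rad, forces in N, time in s.
With the tool pointing down it reaches from about 0.425 to 0.875 m from the base axis. Payload 8.4 kg.
Tool frame: the origin (TCP) lies at the very end of the fingers, on their centre line; the grasp point (between the pads) lies 19 mm behind it; z points along the fingers, y is the line along which they close (so a half turn about z gives the same grasp; the last joint's range is limited). The gripper opens to 87 mm and grips with 3 to 60 N. Pads are 19 mm wide; open, the fingers measure 117 mm over their backs; the gripper's body (75 mm by 190 mm) begins 51 mm behind the grasp point.
Start: joints at [1.131, 0.333, 0.04, 1.465, -0.013, 1.343, -0.059], TCP at [0.217, -0.613, 0.223] pointing down, gripper open.
Joint ranges: [-2.58, 2.58], [-0.38, 2.09], [-1.3, 1.39], [0.25, 2.4], [-1.5, 4.64], [0.08, 2.09], [-2.65, 2.65]. Speed limits (rad/s): [2.22, 2.22, 2.79, 2.79, 3.14, 3.14, 3.14].

## Interface

Orientations are given as [roll, pitch, yaw] about the fixed x, y, z axes, in that order (R = Rz(yaw) Ry(pitch) Rx(roll)).
In Python, from rig import readout, get_image, bot gives the robot as it stands.
- The arm moves only by the tool apply_moves, never from a script. Its argument "motion" is text: rows parted by semicolons, each of 7 numbers parted by spaces: the shift along the world's x, y, z in m, then the turn, a rotation vector about the world's x, y, z in degrees, then the closure, from 0 (fully open) to 1 (shut). A call has exactly 8 rows; each row shifts and turns the commanded pose from where the row before left it; what a row does not reach is not made up. A row lasts 1/12 s, in which the tool goes at most 41.7 mm and 7.16 degrees, less where a joint would pass 70% of its speed; a pose out of reach is approached as far as the arm can. A call with a gripper value outside its range is refused whole. The fingers move at their own pace and stop on an object; the grip force is fixed at half the most. Time passes only in rows, so rows that do not move let the fingers close, or fill a call up. It gives the time, the measured TCP pose, the force, the opening and the grip force at its end, in the units of the state.
- readout.observe(): the state, without advancing time (a new reading comes with each control period).
- get_image(name): name is "scene" or "top" or "wrist"; returns a dict with "pixels" (384x512x3 uint8, blue, green, red), "depth" (384x512 float32, m along the optical axis (not along the pixel's ray), 0 where there is no reading), "fx", "fy", "cx", "cy" (pixels), "rvec" (rotation vector, rad) and "tvec" (3), from world to camera coordinates, as OpenCV has them. Camera axes: x right, y down, z forward; pixel columns grow to the right and rows downward; lengths in m; the calibration is good to about 2 mm. A picture is of the moment at which its call begins.
- bot.finish_job(): hands the job in; it is judged then, once.
The state is a dict: "time": time; "q": joint angles; "qvel": joint speeds; "tau": joint torques, N m; "tcp_pos": TCP position; "eef_rot": TCP orientation; "wrist_force": force on the tool from outside, world axes, zero at the start; "ft_torque": the same for the moment, N m; "width": finger opening in m; "finger_force": force on a finger pad.
Only numpy, scipy, OpenCV 4.12 (cv2) and the standard library are available. Lean on these libraries where they do the work, as an engineer would, in place of code of your own. Each camera call takes 0.05 s, during which the arm holds its last target. There are 200 camera calls.

## Task

Clear the bench for the next job: put each blocked lens into the round recess of its own size in the lens tray, each screw jar upright into the recess of its own size in the jar tray, and the lens clock, dial up and foot in the slot, into its cut-out in the gauge tray. Each must lie fully down on the floor of its own recess and be let go; leave the pencil and the mug alone.

Things in the scene. Friction and masses are not known exactly. Their poses are not given: they have to be found in the camera images.
- lens_small: Smaller blocked lens: orange-brown domed lens, 51 mm across, rim 3 mm thick, lying flat, with a yellow plastic edging block upright on its middle. Origin: middle of the lens's underside, z up. Grasp the block, a 22 mm cylinder on the lens axis from 12 to 25.5 mm above the underside, flange below; the rim is too thin to grasp. About 34 g, +-30 %.
- lens_large: Larger blocked lens: blue-green domed lens, 66 mm across, rim 3 mm thick, lying flat, with a red plastic edging block upright on its middle. Origin: middle of the lens's underside, z up. Grasp the block, a 22 mm cylinder on the lens axis from 13 to 26.5 mm above the underside, flange below; the rim is too thin to grasp. About 34 g, +-30 %.
- jar_blue: Small closed screw jar, white with a ribbed blue lid, standing. 30 mm high; lid 41 mm across from 20 to 30 mm height, body 38 mm across below it. Origin: centre of its underside, z up. Grasp round the lid. About 30 g, +-30 %.
- jar_black: Larger closed screw jar, grey with a ribbed black lid, standing. 34 mm high; lid 49 mm across from 24 to 34 mm height, body 47 mm across below it. Origin: centre of its underside, z up. Grasp round the lid. About 30 g, +-30 %.
- lens_clock: Lens clock (dial gauge), pale, lying dial up, 61 x 43 x 13 mm. Round case 43 mm across, 13 mm thick, its centre at x = +9 mm; the foot with the measuring pins, 13 mm wide, points to -x and ends at x = -30 mm. Origin: middle of the 61 mm, on the underside; z up. Grasp the case across y at x = +9 mm. About 110 g, +-30 %.
- lens_tray: Grey lens tray, 110 (x) by 184 mm (y), with two shallow round recesses, 5 mm deep, floor 11 mm above the bench: 62 mm across at x = 0, y = -47 mm for the small lens; 78 mm across at x = 0, y = +43 mm for the large lens. Black foam, top 17.5 mm high, fixed. Origin: centre of its underside; z up; yaw within 0.25 rad.
- jar_tray: Grey jar tray, 84 (x) by 138 mm (y), with two round recesses, 12 mm deep, floor 4 mm above the bench: 46 mm across at x = 0, y = -33 mm for the blue-lidded jar; 57 mm across at x = 0, y = +32 mm for the black-lidded jar. Black foam, top 17.5 mm high, fixed. Origin: centre of its underside; z up; yaw within 0.25 rad.
- gauge_tray: Grey tray, 104 (x) by 112 mm (y); cut-out 8 mm deep (floor 8 mm above the bench): a 53 mm round at x = 0, y = +12 mm, foot slot 24 mm wide from it to y = -33 mm, finger notches at its +x and -x sides, 37 mm wide, to x = +-43 mm. The clock's +x goes along the tray's +y, origin at x = 0, y = +3 mm. Black foam, top 17.5 mm high, fixed. Origin: centre of its underside; z up; yaw within 0.25 rad.
- pencil: Green pencil, 123 x 7 mm, lying in front, nearest the robot. Bystander, to be left alone. Origin: its middle, on the underside.
- mug: White coffee mug, 95 mm high, at the right. Bystander, to be left alone. Origin: centre of its underside.

How it is judged:
By the outcome, as a careful person would: the job done as asked, in the order asked, and still so for the second after the job is handed in, with the robot touching nothing.
It also fails if it takes over 93 s, if anything falls off the work surface, if the arm or the gripper's body presses on something with over 40 N, if the wrist force passes 120 N, or if a joint passes its speed limit or range.

## Working session

There is one attempt and no reset: what is moved stays moved. The work goes in short steps, Python scripts to look and compute and a tool call to move; the robot and the scene stay as the last step left them, time stands still between calls to the robot, and variables do not carry over. Pictures are saved under pics/ and viewed, at most 16 in all, crops included, and the job is handed in when it is done.

Besides the shell and the picture viewer there is one more tool, called after "Call:" as name(argument=value, ...) on one line, values as JSON. apply_moves: Moves the arm, as the interface text tells. Its arguments: {"type":"object","properties":{"motion":{"type":"string"}},"required":["motion"]}

```bash
mkdir -p pics; ls
cat > h.py <<'E'
import numpy as np, cv2
from rig import readout, get_image, bot
def cam(n):
    d=get_image(n); d['R']=cv2.Rodrigues(np.array(d['rvec'],float))[0]; d['t']=np.array(d['tvec'],float).ravel(); return d
def cloud(d):
    h,w=d['depth'].shape; v,u=np.mgrid[:h,:w]; z=d['depth']
    P=np.stack([(u-d['cx'])/d['fx']*z,(v-d['cy'])/d['fy']*z,z],-1)
    return (P-d['t'])@d['R']
def plane(d,u,v,z):
    r=d['R'].T@np.array([(u-d['cx'])/d['fx'],(v-d['cy'])/d['fy'],1]); c=-d['R'].T@d['t']
    return c+r*(z-c[2])/r[2]
E
python3 - <<'E'
from h import *
import pickle
print(readout.observe())
for n in('top','scene','wrist'):
    d=cam(n); pickle.dump(d,open(n+'.pkl','wb')); print(n,d['fx'],-d['R'].T@d['t'],d['R'][2])
    cv2.imwrite(f'pics/{n}0.png',cv2.resize(d['pixels'],(800,600),interpolation=cv2.INTER_CUBIC))
E
```

```text
pics
{'time': 0.0, 'q': array([ 1.13078524,  0.33392018,  0.03988013,  1.46625294, -0.01339427,
        1.34331324, -0.05847368]), 'qvel': array([-3.16169564e-04,  3.76428357e-04,  9.13539121e-04, -1.53246813e-03,
       -1.30511696e-03, -2.93554180e-04,  6.20407550e-05]), 'tau': array([ 6.17396581e-04, -6.56364512e+01,  1.33549221e+00, -4.03789973e+01,
       -5.96764195e-02,  4.50955611e-02,  1.43334705e-04]), 'tcp_pos': array([ 0.21707424, -0.61218649,  0.22166235]), 'eef_rot': array([-3.13996924e+00,  1.18423182e-04,  3.40815837e-01]), 'wrist_force': array([ 0.4311213 , -0.28996958,  0.18822739]), 'ft_torque': array([ 0.02928748,  0.01467649, -0.01688102]), 'finger_force': 0.0, 'width': 0.08704329985403715}
top 397.6632385906214 [ 0.35770757 -0.04149219  1.20674987] [ 0.1144978  -0.01279047 -0.99334116]
scene 398.4204651260057 [-0.0731321   0.69347559  0.64861606] [ 0.5133272  -0.65290374 -0.55696669]
wrist 315.26422481314717 [ 0.27806568 -0.59136992  0.38281755] [-0.22685055 -0.07924418 -0.97070036]
```

View pics/top0.png

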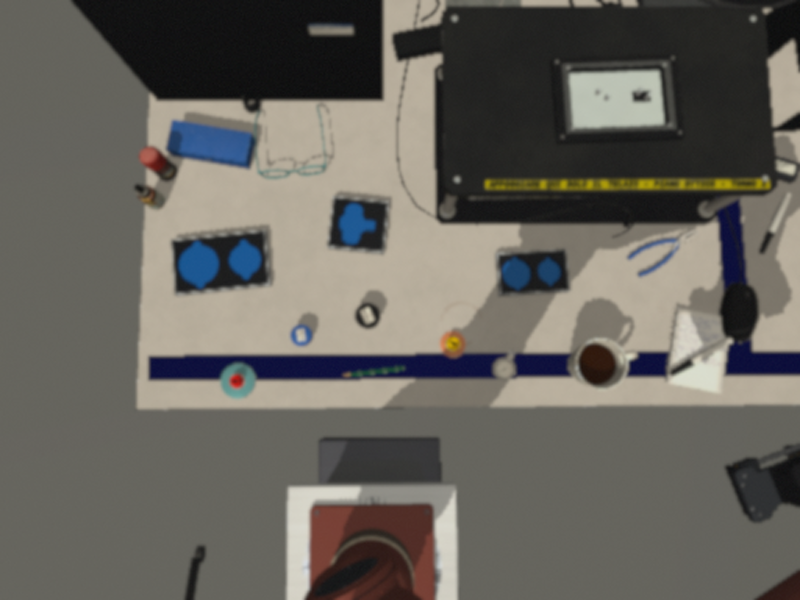

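View pics/scene0.png

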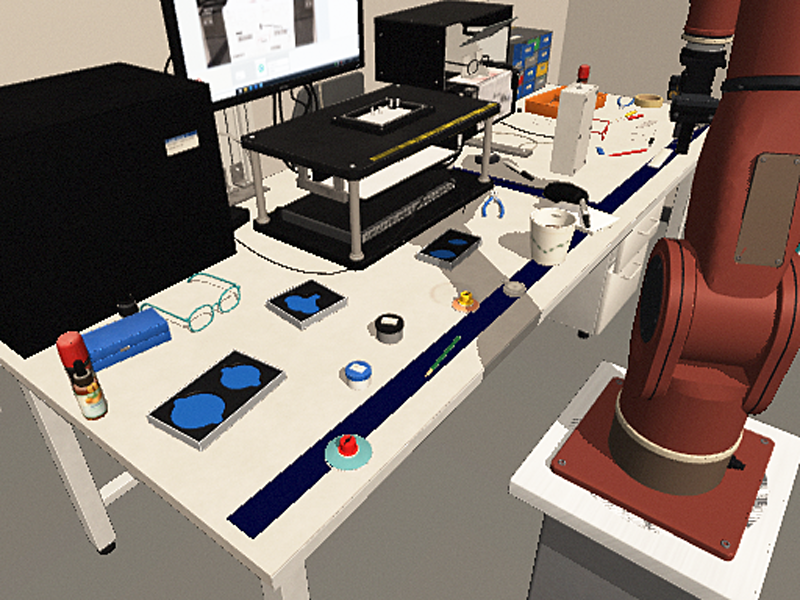

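Run:
```python
from h import *
import pickle
d=pickle.load(open('top.pkl','rb')); P=cloud(d); s=512/800
for n,u,v in [('large',238,380),('blue',301,335),('black',367,315),('small',453,343),('clock',503,368),('mug',598,363),('pencil',375,372),('lt_big',199,264),('lt_small',245,258),('gauge',352,223),('jt_big',516,273),('jt_small',549,271),('standcorner',440,190),('standR',770,190),('table',400,280),('bluebox',210,143)]:
    i,j=int(v*s),int(u*s); print(n,P[i,j].round(3))
    
# height map crop of blocks
hsv=cv2.cvtColor(d['pixels'],cv2.COLOR_BGR2HSV)
m=(P[...,2]>0.004)&(P[...,2]<.06)&(P[...,0]>.35)&(P[...,0]<.8)&(P[...,1]<.45)&(P[...,1]>-.5)&(d['depth']>0)
n,l,st,c=cv2.connectedComponentsWithStats(m.astype(np.uint8))
for k in range(1,n):
    if st[k,4]<20: continue
    p=P[l==k]; r=cv2.minAreaRect((p[:,:2]*1000).astype(np.float32)); print(k,st[k,4],p[:,:2].mean(0).round(3),p[:,2].max().round(3),r)
cr=d['pixels'][200:260,170:370]; cv2.imwrite('pics/topcrop.png',cv2.resize(cr,(800,240),interpolation=cv2.INTER_CUBIC))
```

```text
large [0.348 0.25  0.027]
blue [0.432 0.133 0.032]
black [0.47  0.009 0.035]
small [ 0.416 -0.153  0.029]
clock [ 0.368 -0.25   0.011]
mug [ 0.376 -0.419  0.057]
pencil [ 0.361 -0.007  0.005]
lt_big [0.575 0.335 0.011]
lt_small [0.582 0.246 0.018]
gauge [0.654 0.038 0.011]
jt_big [ 0.554 -0.283  0.007]
jt_small [ 0.557 -0.348  0.004]
standcorner [ 0.718 -0.134  0.018]
standR [ 0.657 -0.664  0.216]
table [ 0.541 -0.057 -0.002]
bluebox [0.808 0.314 0.034]
1 581 [0.784 0.302] 0.048 ((782.1168212890625, 317.4105529785156), (164.28982543945312, 35.949459075927734), 89.796630859375)
4 2280 [ 0.678 -0.303] 0.059 ((680.5047607421875, -303.3984680175781), (403.2444763183594, 143.68377685546875), 74.93517303466797)
21 129 [0.755 0.151] 0.05 ((763.3275756835938, 160.2884521484375), (39.871498107910156, 146.67759704589844), 8.428759574890137)
42 125 [0.75  0.395] 0.06 ((750.4320068359375, 404.16424560546875), (28.63242530822754, 49.40668869018555), 20.243696212768555)
200 106 [0.692 0.415] 0.06 ((700.3621826171875, 419.09228515625), (30.09752082824707, 44.63846206665039), 68.80256652832031)
286 
[... 740 characters left out ...]
625, 48.47806930541992), 67.31694793701172)
1396 386 [ 0.379 -0.419] 0.06 ((381.40997314453125, -419.576171875), (72.67402648925781, 57.66866683959961), 89.62329864501953)
1423 42 [ 0.377 -0.378] 0.059 ((379.2501525878906, -380.29669189453125), (15.891947746276855, 52.99846267700195), 86.4427490234375)
1452 176 [ 0.369 -0.256] 0.019 ((375.9098205566406, -255.97532653808594), (45.528480529785156, 50.781917572021484), 89.49626922607422)
1561 151 [0.361 0.254] 0.03 ((364.2247009277344, 255.14796447753906), (61.170955657958984, 26.781543731689453), 89.64564514160156)
1573 93 [ 0.363 -0.01 ] 0.014 ((362.7550354003906, -7.438697814941406), (20.93697738647461, 107.541259765625), 16.228492736816406)
```

View pics/wrist0.png

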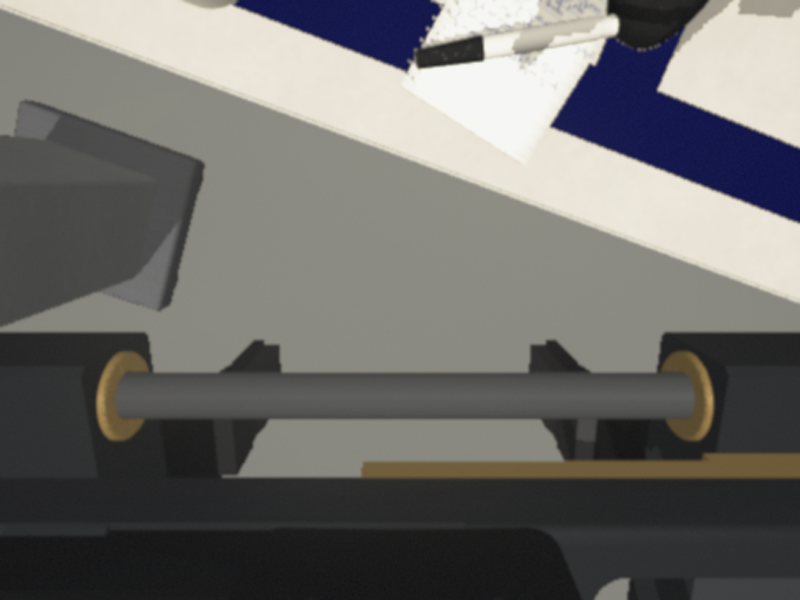

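Call:
apply_moves(motion="0.016 0.023 0.007 0 0 -1.22 0;0.016 0.023 0.007 0 0 -1.22 0;0.016 0.023 0.007 0 0 -1.22 0;0.016 0.023 0.007 0 0 -1.22 0;0.016 0.023 0.007 0 0 -1.22 0;0.016 0.023 0.007 0 0 -1.22 0;0.016 0.023 0.007 0 0 -1.22 0;0.016 0.023 0.007 0 0 -1.22 0")

```text
time: 0.82
tcp_pos: [0.3457, -0.4272, 0.2787]
eef_rot: [-3.141, 0.0, 0.169]
wrist_force: [0.2, -1.1, 0.3]
width: 0.0872
finger_force: 0.0
```

Call:
apply_moves(motion="0.016 0.023 0.007 0 0 -1.22 0;0.016 0.023 0.007 0 0 -1.22 0;0.016 0.023 0.007 0 0 -1.22 0;0.016 0.023 0.007 0 0 -1.22 0;0.016 0.023 0.007 0 0 -1.22 0;0.016 0.023 0.007 0 0 -1.22 0;0.008 0.012 0.007 0 0 -1.22 0;0 0 0 0 0 -1.22 0")

```text
time: 1.48
tcp_pos: [0.4518, -0.2749, 0.3288]
eef_rot: [-3.141, -0.002, 0.005]
wrist_force: [0.4, 0.0, 0.7]
width: 0.087
finger_force: 0.0
```

```bash
cat >> h.py <<'E'
import pickle
def snap(n,name):
    d=cam(n); o=readout.observe(); d['tcp']=o['tcp_pos']; d['eef']=o['eef_rot']; pickle.dump(d,open(name+'.pkl','wb')); cv2.imwrite(f'pics/{name}.png',cv2.resize(d['pixels'],(800,600),interpolation=cv2.INTER_CUBIC)); return d
E
python3 -c "
from h import *
snap('wrist','w1')"
```

Call:
apply_moves(motion="0 0.03 0 0 0 0 0;0 0.03 0 0 0 0 0;0 0.03 0 0 0 0 0;0 0.03 0 0 0 0 0;0 0.03 0 0 0 0 0;0 0.03 0 0 0 0 0;0 0.03 0 0 0 0 0;0 0.03 0 0 0 0 0")

```text
time: 2.2
tcp_pos: [0.4486, -0.0387, 0.3271]
eef_rot: [3.141, 0.001, -0.002]
wrist_force: [1.4, 0.3, -0.7]
width: 0.0869
finger_force: 0.0
```

Call:
apply_moves(motion="0 0.03 0 0 0 0 0;0 0.03 0 0 0 0 0;0 0.03 0 0 0 0 0;0 0.03 0 0 0 0 0;0 0.03 0 0 0 0 0;0 0.03 0 0 0 0 0;0 0 0 0 0 0 0;0 0 0 0 0 0 0")

```text
time: 2.87
tcp_pos: [0.4491, 0.1416, 0.3271]
eef_rot: [3.141, 0.001, 0.002]
wrist_force: [0.5, -1.0, 0.2]
width: 0.0871
finger_force: 0.0
```

```bash
python3 -c "
from h import *
snap('wrist','w2')"
```

```text
(no output)
```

View pics/w1.png

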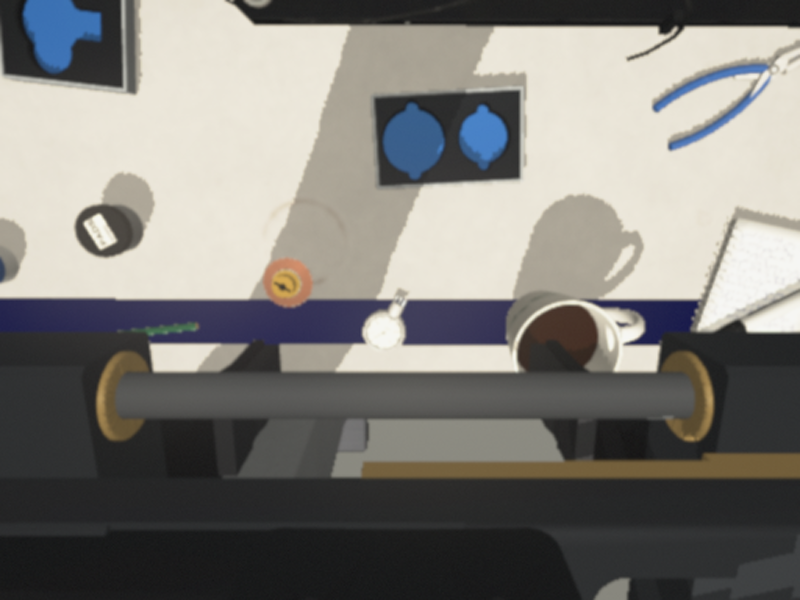

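View pics/w2.png

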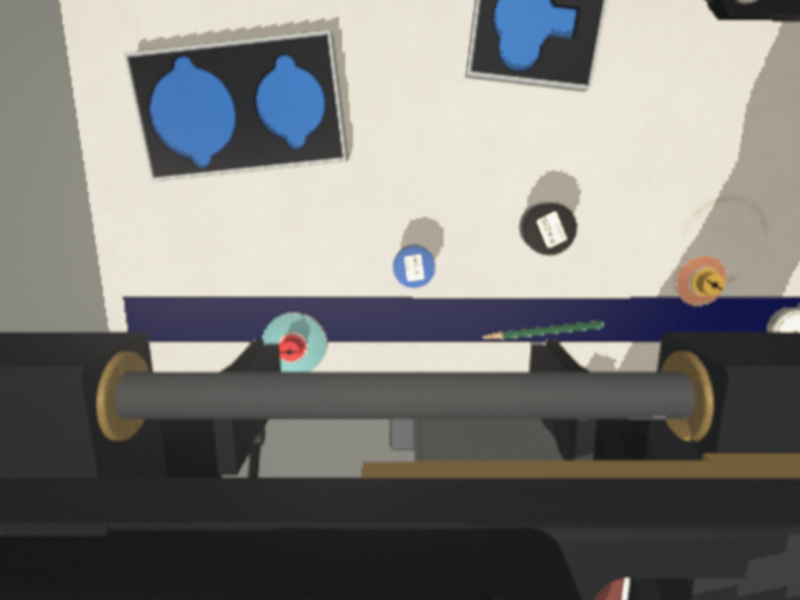

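```bash
cat >> h.py <<'E'
def proj(d,uv,z):
    uv=np.asarray(uv,float).reshape(-1,2); r=np.c_[(uv[:,0]-d['cx'])/d['fx'],(uv[:,1]-d['cy'])/d['fy'],np.ones(len(uv))]@d['R']
    c=-d['R'].T@d['t']; return c+r*((z-c[2])/r[:,2])[:,None]
def blob(d,mask,seed,z,name):
    "seed in 800x600 px; contour projected to plane z, ellipse/rect fits in mm"
    n,l=cv2.connectedComponents(mask.astype(np.uint8)); s=(int(seed[1]*.64),int(seed[0]*.64)); k=l[s]
    if k==0: print(name,'seed miss'); return
    m=(l==k).astype(np.uint8); c=max(cv2.findContours(m,cv2.RETR_EXTERNAL,cv2.CHAIN_APPROX_NONE)[0],key=len)
    M=cv2.moments(m,True); ctr=proj(d,[M['m10']/M['m00'],M['m01']/M['m00']],z)[0]
    w=(proj(d,c,z)[:,:2]*1000).astype(np.float32); P=cloud(d)[(m>0)&(d['depth']>0)]
    (ex,ey),ax,_=cv2.fitEllipse(w); r=cv2.minAreaRect(w)
    print(name,'ctr',(ctr[:2]*1000).round(1),'ell',round(ex,1),round(ey,1),np.round(ax,1),'rect',np.round(r[0],1),np.round(r[1],1),round(r[2],2),'zmed',np.round(np.median(P[:,2])*1000,1),np.round(np.percentile(P[:,2],95)*1000,1))
    return m
def masks(d):
    h,s,v=[x.astype(int) for x in cv2.split(cv2.cvtColor(d['pixels'],cv2.COLOR_BGR2HSV))]
    return h,s,v
E
cat > m.py <<'E'
from h import *
def run(f,items):
    d=pickle.load(open(f+'.pkl','rb')); h,s,v=masks(d)
    rec=(h>95)&(h<120)&(s>120)&(v>70); dark=(v<75)
    M={'rec':rec,'tray':rec|dark,'red':((h<8)|(h>172))&(s>140),'yel':(h>14)&(h<30)&(s>120),'or':(h<14)&(s>75)&(v>120)|((h>14)&(h<30)&(s>120)),'teal':(h>75)&(h<98)&(s>50)&(v>100)|(((h<8)|(h>172))&(s>140)),'black':(v<80),'lidb':(h>100)&(h<125)&(s>100),'whi':(v>0)&(cloud(d)[...,2]>.006)&(cloud(d)[...,2]<.03)}
    for n,mk,seed,z in items: blob(d,M[mk],seed,z,f+' '+n)
run('w1',[('jtray','tray',(448,137),.0175),('jt_big','rec',(413,142),.004),('jt_sm','rec',(483,136),.004),('small_block','yel',(275,284),.0255),('small_all','or',(275,284),.003),('black','black',(120,240),.034),('clock','whi',(384,328),.013)])
run('w2',[('ltray','tray',(250,60),.0175),('lt_big','rec',(190,110),.011),('lt_sm','rec',(290,100),.011),('gauge','rec',(525,30),.008),('gtray','tray',(525,30),.0175),('bluelid','lidb',(400,272),.03),('black','black',(530,220),.034),('small_block','yel',(700,285),.0255),('small_all','or',(700,285),.003),('large_block','red',(292,352),.0265),('large_all','teal',(300,330),.003)])
run('top',[('ltray','tray',(199,264),.0175),('lt_big','rec',(199,264),.011),('lt_sm','rec',(245,258),.011),('gtray','tray',(352,223),.0175),('gauge','rec',(352,223),.008),('jtray','tray',(516,273),.0175),('bluelid','lidb',(294,335),.03),('black','black',(358,316),.034),('large_block','red',(238,380),.0265),('large_all','teal',(238,380),.003),('small_all','or',(445,340),.003),('clock','whi',(503,368),.013)])
E
python3 m.py
```

```text
w1 jtray ctr [ 554.1 -314.5] ell 552.9 -314.2 [ 84.9 155.8] rect [ 553.1 -314.2] [ 75.6 128.1] 3.36 zmed 13.5 16.0
w1 jt_big ctr [ 551.9 -283.4] ell 551.4 -283.4 [55.7 61.4] rect [ 551.2 -283.2] [57.  57.7] 43.45 zmed 2.8 4.6
w1 jt_sm ctr [ 556.  -348.8] ell 555.6 -348.8 [43.6 51.9] rect [ 556.  -348.6] [46.6 45.7] 47.23 zmed 2.8 5.3
w1 small_block ctr [ 417.3 -160.6] ell 417.2 -160.5 [25.2 26.8] rect [ 417.  -160.3] [25.1 26.7] 43.99 zmed 23.4 25.5
w1 small_all ctr [ 415.2 -157.7] ell 415.0 -157.7 [48.2 48.7] rect [ 415.2 -158. ] [48.3 48.7] 43.49 zmed 5.1 24.7
w1 black seed miss
w1 clock ctr [ 370.2 -255.9] ell 370.9 -256.4 [39.1 55.5] rect [ 370.9 -259.8] [42.2 54.5] 33.67 zmed 11.6 13.2
w2 ltray ctr [577.  290.4] ell 575.0 291.0 [114.  211.6] rect [574.7 291.1] [100.3 174.3] 5.86 zmed 13.2 15.9
w2 lt_big ctr [572.4 334.2] ell 571.5 334.2 [74.7 85.1] rect [571.3 334. ] [77.8 77.4] 56.04 zmed 9.8 11.5
w2 lt_sm ctr [581.1 245. ] ell 580.4 245.0 [59.8 71.6] rect [580.2 244.8] [62.6 63.1] 51.5 zmed 9.8 11.8
w2 gauge ctr [642.   31.1] ell 641.2 31.1 [56.1 73.3] rect [636.8  26.7] [55.4
[... 1338 characters left out ...]
[ 79. 131.] 3.39 zmed 14.0 19.6
top bluelid ctr [429.6 130.1] ell 432.1 132.3 [31.1 33.7] rect [429.8 131.4] [29.8 34.3] 15.76 zmed 30.8 33.9
top black ctr [470.1   4.8] ell 469.3 6.4 [38.6 40.5] rect [469.2   5.7] [40.  41.9] 44.89 zmed 35.5 39.2
top large_block ctr [346.8 253.1] ell 346.8 253.1 [18.3 21.2] rect [346.6 253.2] [20.6 17.6] 1.32 zmed 27.8 30.9
top large_all ctr [346.6 259. ] ell 346.6 259.0 [18.7 21.7] rect [346.4 259.1] [21.  17.9] 1.32 zmed 27.8 30.9
top small_all ctr [ 416.2 -156.1] ell 416.3 -156.4 [46.3 49.7] rect [ 415.8 -155.7] [48.7 45.4] 89.66 zmed 7.5 27.8
top clock ctr [ 367.4 -255.2] ell 368.6 -255.4 [38.2 53.6] rect [ 368.9 -258.4] [40.4 52.4] 39.64 zmed 13.2 17.0
```

Call:
apply_moves(motion="-0.0128 0.014 -0.03 0 0 0 0;-0.0128 0.014 -0.03 0 0 0 0;-0.0128 0.014 -0.03 0 0 0 0;-0.0128 0.014 -0.03 0 0 0 0;-0.0128 0.014 -0.03 0 0 0 0;-0.0128 0.014 -0.03 0 0 0 0;-0.0128 0.014 -0.03 0 0 0 0;-0.0128 0.014 -0.03 0 0 0 0")

```text
time: 3.58
tcp_pos: [0.3472, 0.2517, 0.0862]
eef_rot: [3.141, -0.001, -0.003]
wrist_force: [0.8, -0.1, -0.5]
width: 0.0869
finger_force: 0.0
```

Call:
apply_moves(motion="0 0 -0.01 0 0 0 0;0 0 -0.01 0 0 0 0;0 0 -0.01 0 0 0 0;0 0 0 0 0 0 0;0 0 0 0 0 0 0;0 0 0 0 0 0 0;0 0 0 0 0 0 0;0 0 0 0 0 0 0")

```text
time: 4.25
tcp_pos: [0.3475, 0.2535, 0.0582]
eef_rot: [-3.141, -0.001, -0.0]
wrist_force: [-0.1, -0.2, -0.3]
width: 0.0872
finger_force: 0.0
```

```bash
python3 -c "
from h import *
d=snap('wrist','w3'); o=readout.observe(); print(o['tcp_pos'].round(4),o['q'].round(2)); s=snap('scene','s3')"
```

```text
[0.3474 0.2535 0.0581] [ 0.12  0.13 -0.88  2.13  0.12  0.94 -2.4 ]
```

View pics/w3.png

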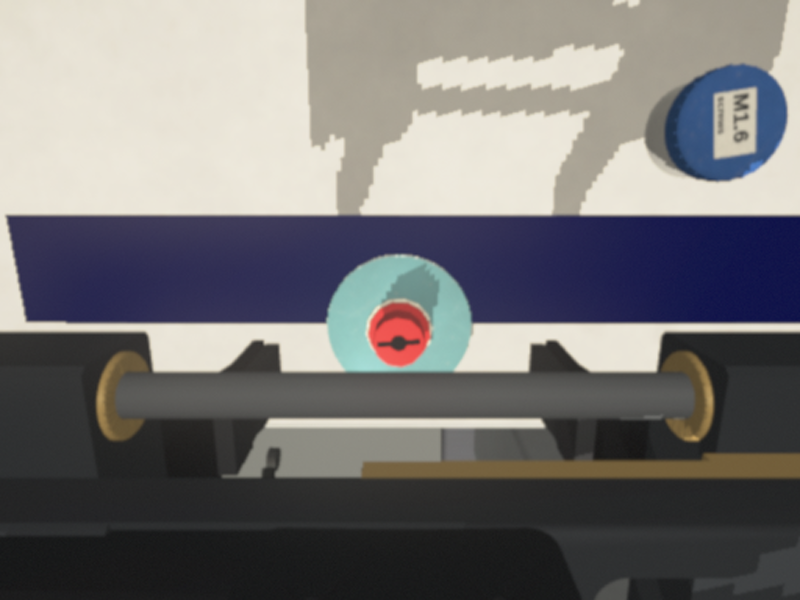

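```bash
python3 -c "
from h import *
d=pickle.load(open('w3.pkl','rb'))
print(proj(d,[398.5*.64,343*.64],.0265), proj(d,[400*.64,254*.64],.003),proj(d,[[328*.64,320*.64],[472*.64,320*.64]],.003))
# block mask
h,s,v=masks(d); m=((h<8)|(h>172))&(s>120)
blob(d,m,(380,345),.0265,'block')
blob(d,(h>100)&(h<125)&(s>100)&(cloud(d)[...,2]>.012),(690,130),.03,'bluelid')
"
```

```text
[[0.34619985 0.255091   0.0265    ]] [[0.3796162  0.25458123 0.003     ]] [[0.34927266 0.28756708 0.003     ]
 [0.34923102 0.22176158 0.003     ]]
block seed miss
bluelid ctr [431.7 137. ] ell 431.2 135.8 [38.7 42.9] rect [431.4 135.9] [43.  38.7] 89.96 zmed 28.7 29.9
```

Call:
apply_moves(motion="0 0 -0.01 0 0 0 0;0 0 -0.01 0 0 0 0;0 0 -0.01 0 0 0 0;0 0 -0.008 0 0 0 0;0 0 -0.0055 0 0 0 0;0 0 0 0 0 0 0;0 0 0 0 0 0 0;0 0 0 0 0 0 0")

```text
time: 5.02
tcp_pos: [0.3469, 0.2537, 0.0142]
eef_rot: [-3.141, -0.0, 0.0]
wrist_force: [0.4, -0.5, -0.6]
width: 0.0871
finger_force: 0.0
```

Call:
apply_moves(motion="0 0 0 0 0 0 1;0 0 0 0 0 0 1;0 0 0 0 0 0 1;0 0 0 0 0 0 1;0 0 0 0 0 0 1;0 0 0 0 0 0 1;0 0 0 0 0 0 1;0 0 0 0 0 0 1")

```text
time: 5.68
tcp_pos: [0.3469, 0.2534, 0.0141]
eef_rot: [-3.142, -0.0, 0.0]
wrist_force: [-0.3, 0.7, 0.4]
width: 0.0411
finger_force: 0.0
```

Call:
apply_moves(motion="0 0 0 0 0 0 1;0 0 0 0 0 0 1;0 0 0 0 0 0 1;0 0 0 0 0 0 1;0 0 0 0 0 0 1;0 0 0.01 0 0 0 1;0 0 0.02 0 0 0 1;0 0 0.02 0 0 0 1")

```text
time: 6.35
tcp_pos: [0.346, 0.2534, 0.0648]
eef_rot: [3.142, 0.002, 0.001]
wrist_force: [1.1, 0.2, 0.2]
width: 0.0206
finger_force: 30.0
```

Call:
apply_moves(motion="0.028 0.01 0.01 0 0 2 1;0.028 0.01 0 0 0 2 1;0.028 0.01 0 0 0 2 1;0.028 0.01 0 0 0 2 1;0.028 0.01 0 0 0 2 1;0.028 0.01 0 0 0 2 1;0.028 0.01 0 0 0 2 1;0.028 0.01 0 0 0 2 1")

```text
time: 7.02
tcp_pos: [0.5722, 0.3335, 0.0746]
eef_rot: [-3.141, 0.0, 0.281]
wrist_force: [1.1, 0.6, 0.2]
width: 0.0208
finger_force: 30.0
```

Call:
apply_moves(motion="0.0004 0.0008 -0.01 0 0 0 1;0 0 -0.01 0 0 0 1;0 0 -0.005 0 0 0 1;0 0 0 0 0 0 1;0 0 0 0 0 0 1;0 0 0 0 0 0 1;0 0 0 0 0 0 1;0 0 0 0 0 0 1")

```text
time: 7.68
tcp_pos: [0.5713, 0.3342, 0.0498]
eef_rot: [3.142, -0.001, 0.279]
wrist_force: [-0.4, 0.7, 0.3]
width: 0.0212
finger_force: 30.0
```

```bash
python3 -c "
from h import *
snap('wrist','w4')"
```

```text
(no output)
```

View pics/w4.png

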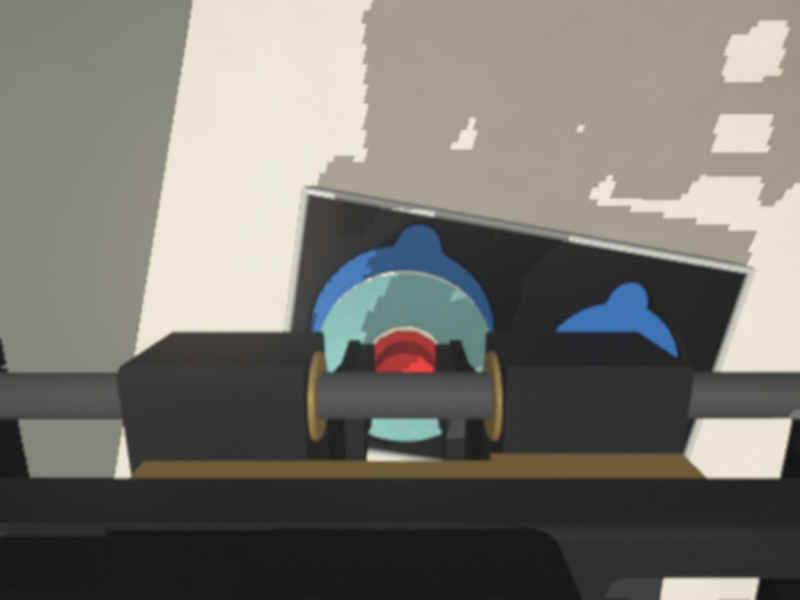

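```bash
python3 -c "
from h import *
d=pickle.load(open('w4.pkl','rb'))
a=.279; f=proj(d,[404*.64,272*.64],.0386)[0]; print('lens ctr',f-.033*np.array([np.cos(a),np.sin(a),0]))
L=proj(d,[[322*.64,322*.64],[490*.64,322*.64]],.0386);print(L.mean(0),np.linalg.norm(L[1]-L[0]))
"
```

```text
lens ctr [0.57053543 0.33349933 0.0386    ]
[0.58467451 0.33678965 0.0386    ] 0.06120025138681864
```

Call:
apply_moves(motion="0 0 -0.007 0 0 0 1;0 0 -0.007 0 0 0 1;0 0 -0.006 0 0 0 1;0 0 -0.0045 0 0 0 1;0 0 0 0 0 0 1;0 0 0 0 0 0 1;0 0 0 0 0 0 0.5;0 0 0 0 0 0 0.5")

```text
time: 8.4
tcp_pos: [0.5713, 0.3345, 0.0244]
eef_rot: [-3.141, -0.0, 0.279]
wrist_force: [0.5, 0.0, 0.6]
width: 0.0278
finger_force: 0.2
```

Call:
apply_moves(motion="0 0 0 0 0 0 0.4;0 0 0 0 0 0 0.4;0 0 0 0 0 0 0.4;0 0 0.02 0 0 0 0.4;0 0 0.03 0 0 0 0;0 0 0.03 0 0 0 0;-0.01 -0.03 0.02 0 0 0 0;-0.01 -0.03 0 0 0 0 0")

```text
time: 9.07
tcp_pos: [0.5522, 0.2772, 0.1289]
eef_rot: [-3.139, -0.006, 0.283]
wrist_force: [0.7, -0.5, 0.3]
width: 0.071
finger_force: 0.0
```

Call:
apply_moves(motion="-0.0097 -0.0308 -0.0045 0 0 0 0;-0.0097 -0.0308 -0.0045 0 0 0 0;-0.0097 -0.0308 -0.0045 0 0 0 0;-0.0097 -0.0308 -0.0045 0 0 0 0;-0.0097 -0.0308 -0.0045 0 0 0 0;-0.0097 -0.0308 -0.0045 0 0 0 0;-0.0097 -0.0308 -0.0045 0 0 0 0;-0.0097 -0.0308 -0.0045 0 0 0 0")

```text
time: 9.73
tcp_pos: [0.4729, 0.0263, 0.0883]
eef_rot: [3.141, -0.0, 0.279]
wrist_force: [1.4, 0.1, 1.4]
width: 0.0873
finger_force: 0.0
```

Call:
apply_moves(motion="-0.0097 -0.0308 -0.0045 0 0 0 0;-0.0097 -0.0308 -0.0045 0 0 0 0;-0.0097 -0.0308 -0.0045 0 0 0 0;-0.0097 -0.0308 -0.0045 0 0 0 0;-0.0097 -0.0308 -0.0045 0 0 0 0;-0.0097 -0.0308 -0.0045 0 0 0 0;0 0 0 0 0 0 0;0 0 0 0 0 0 0")

```text
time: 10.4
tcp_pos: [0.4146, -0.1584, 0.0612]
eef_rot: [-3.141, 0.001, 0.276]
wrist_force: [0.5, 0.4, 0.5]
width: 0.0872
finger_force: 0.0
```

```bash
python3 -c "
from h import *
d=snap('wrist','w5'); print(d['tcp'],d['eef'])
h,s,v=masks(d); m=(h<14)&(s>75)&(v>120)|((h>14)&(h<30)&(s>120)); 
ys,xs=np.nonzero(m); 
for r in range(150,235,6):
    x=np.nonzero(m[r])[0]
    if len(x): print(r,x.min(),x.max(),proj(d,[(x.min()+x.max())/2,r],.003)[0].round(4))
t=snap('top','t5')
"
```

```text
[ 0.4153157  -0.15703434  0.06148002] [-3.14125251e+00 -4.03950007e-05  2.78023721e-01]
174 245 270 [ 0.4368 -0.1518  0.003 ]
180 232 281 [ 0.4324 -0.1523  0.003 ]
186 229 285 [ 0.4283 -0.1539  0.003 ]
192 225 288 [ 0.424  -0.1547  0.003 ]
198 223 290 [ 0.4197 -0.1559  0.003 ]
204 222 291 [ 0.4154 -0.1571  0.003 ]
210 224 290 [ 0.4111 -0.1587  0.003 ]
216 225 289 [ 0.4067 -0.1599  0.003 ]
222 229 285 [ 0.4023 -0.1612  0.003 ]
228 74 444 [ 0.3982 -0.1639  0.003 ]
234 69 449 [ 0.3936 -0.1652  0.003 ]
```

View pics/w5.png

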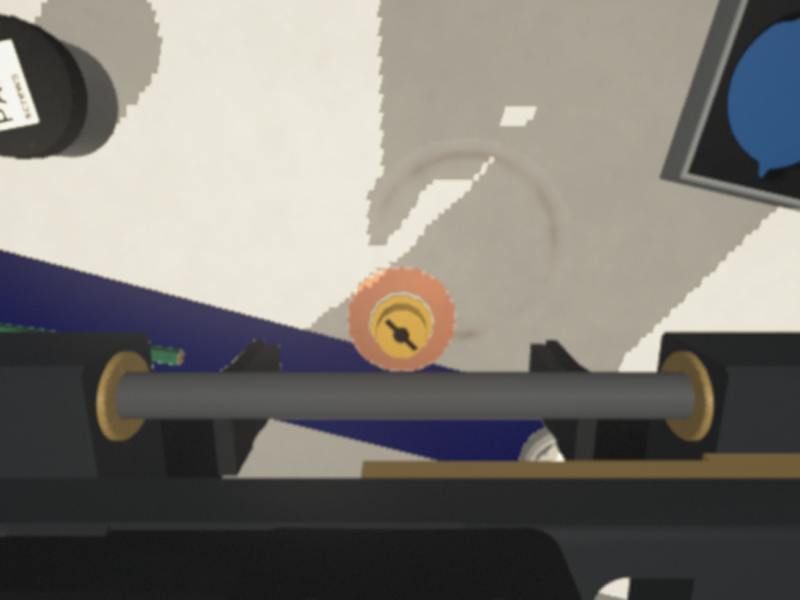

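Call:
apply_moves(motion="0 0 -0.012 0 0 0 0.5;0 0 -0.012 0 0 0 0.5;0 0 -0.012 0 0 0 0.5;0 0 -0.008 0 0 0 0.5;0 0 -0.0035 0 0 0 0.5;0 0 0 0 0 0 1;0 0 0 0 0 0 1;0 0 0 0 0 0 1")

```text
time: 11.17
tcp_pos: [0.416, -0.1569, 0.0146]
eef_rot: [3.141, -0.001, 0.28]
wrist_force: [-0.2, 0.7, 0.1]
width: 0.0416
finger_force: 0.0
```

Call:
apply_moves(motion="0 0 0 0 0 0 1;0 0 0 0 0 0 1;0 0 0 0 0 0 1;0 0 0 0 0 0 1;0 0 0 0 0 0 1;0 0 0.01 0 0 0 1;0 0 0.03 0 0 0 1;0 0 0.04 0 0 0 1")

```text
time: 11.83
tcp_pos: [0.4134, -0.1558, 0.0933]
eef_rot: [-3.137, 0.003, 0.28]
wrist_force: [1.3, -2.2, -0.5]
width: 0.0207
finger_force: 30.0
```

Call:
apply_moves(motion="0.0126 0.0309 0.002 0 0 0 1;0.0126 0.0309 0.002 0 0 0 1;0.0126 0.0309 0.002 0 0 0 1;0.0126 0.0309 0.002 0 0 0 1;0.0126 0.0309 0.002 0 0 0 1;0.0126 0.0309 0 0 0 0 1;0.0126 0.0309 0 0 0 0 1;0.0126 0.0309 0 0 0 0 1")

```text
time: 12.5
tcp_pos: [0.5166, 0.0916, 0.1048]
eef_rot: [3.141, -0.0, 0.279]
wrist_force: [0.9, -0.1, 0.2]
width: 0.0209
finger_force: 30.0
```

Call:
apply_moves(motion="0.0126 0.0309 0 0 0 0 1;0.0126 0.0309 0 0 0 0 1;0.0126 0.0309 -0.01 0 0 0 1;0.0126 0.0309 -0.01 0 0 0 1;0.0137 0.0312 -0.01 0 0 0 1;0 0 -0.01 0 0 0 1;0 0 -0.01 0 0 0 1;0 0 0 0 0 0 1")

```text
time: 13.17
tcp_pos: [0.579, 0.2438, 0.0519]
eef_rot: [3.141, 0.004, 0.28]
wrist_force: [0.3, -0.7, -0.9]
width: 0.0207
finger_force: 30.0
```

```bash
python3 -c "
from h import *
d=snap('wrist','w6'); print(d['tcp'],d['eef'],readout.observe()['width'])
"
```

```text
[0.57960381 0.2433321  0.05308229] [3.14065941e+00 2.55747837e-03 2.78521745e-01] 0.02077049269601665
```

View pics/w6.png

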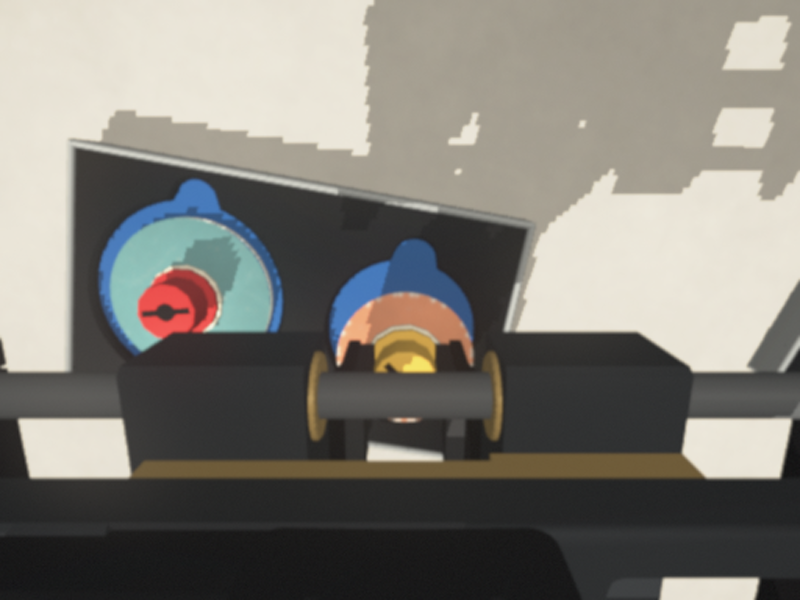

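Call:
apply_moves(motion="0 0 -0.01 0 0 0 1;0 0 -0.01 0 0 0 1;0 0 -0.006 0 0 0 1;0 0 -0.0033 0 0 0 1;0 0 0 0 0 0 1;0 0 0 0 0 0 0.4;0 0 0 0 0 0 0.4;0 0 0 0 0 0 0.4")

```text
time: 13.88
tcp_pos: [0.5803, 0.2447, 0.0246]
eef_rot: [3.142, 0.0, 0.279]
wrist_force: [0.1, -1.0, -0.2]
width: 0.0338
finger_force: 0.0
```

Call:
apply_moves(motion="0 0 0 0 0 0 0.4;0 0 0 0 0 0 0.4;0 0 0 0 0 0 0.4;0 0 0.02 0 0 0 0.4;0 0 0.03 0 0 0 0;0 0 0.03 0 0 7 0;-0.008 -0.006 0.02 0 0 7 0;-0.008 -0.006 0 0 0 7 0")

```text
time: 14.55
tcp_pos: [0.5662, 0.2349, 0.1295]
eef_rot: [3.14, -0.006, 0.652]
wrist_force: [1.0, 0.4, 0.4]
width: 0.0711
finger_force: 0.0
```

Call:
apply_moves(motion="-0.0082 -0.0063 0 0 0 7 0;-0.0082 -0.0063 0 0 0 7 0;-0.0082 -0.0063 0 0 0 7 0;-0.0082 -0.0063 0 0 0 7 0;-0.0082 -0.0063 0 0 0 7 0;-0.0082 -0.0063 0 0 0 7 0;-0.0082 -0.0063 0 0 0 7 0;-0.0082 -0.0063 0 0 0 7 0")

```text
time: 15.22
tcp_pos: [0.4983, 0.1823, 0.1247]
eef_rot: [3.142, 0.0, 1.629]
wrist_force: [0.4, 0.8, 0.2]
width: 0.0871
finger_force: 0.0
```

Call:
apply_moves(motion="-0.0082 -0.0063 0 0 0 7 0;-0.0082 -0.0063 0 0 0 7 0;-0.0082 -0.0063 0 0 0 7 0;-0.0082 -0.0063 0 0 0 7 0;-0.0082 -0.0063 0 0 0 7 0;-0.0082 -0.0063 0 0 0 7 0;-0.0082 -0.0063 0 0 0 7 0;-0.0089 -0.006 0 0 0 7 0")

```text
time: 15.88
tcp_pos: [0.4321, 0.1323, 0.1247]
eef_rot: [3.141, 0.0, 2.607]
wrist_force: [-1.0, -0.2, -0.3]
width: 0.0869
finger_force: 0.0
```

```bash
python3 -c "
from h import *
d=snap('wrist','w7'); o=readout.observe();print(d['tcp'],d['eef'],o['q'].round(2),o['time'])
t=snap('top','t7'); P=cloud(t); 
h,s,v=masks(d); blob(d,(h>100)&(h<125)&(s>100)&(cloud(d)[...,2]>.012),(385,300),.03,'bluelid')
s7=snap('scene','s7')
"
```

```text
[0.43049448 0.13146938 0.12431704] [-3.13956341e+00 -2.09843591e-04  2.62198930e+00] [ 0.84  0.15 -1.29  2.01  0.16  1.1   0.53] 15.9333
bluelid seed miss
```

View pics/w7.png

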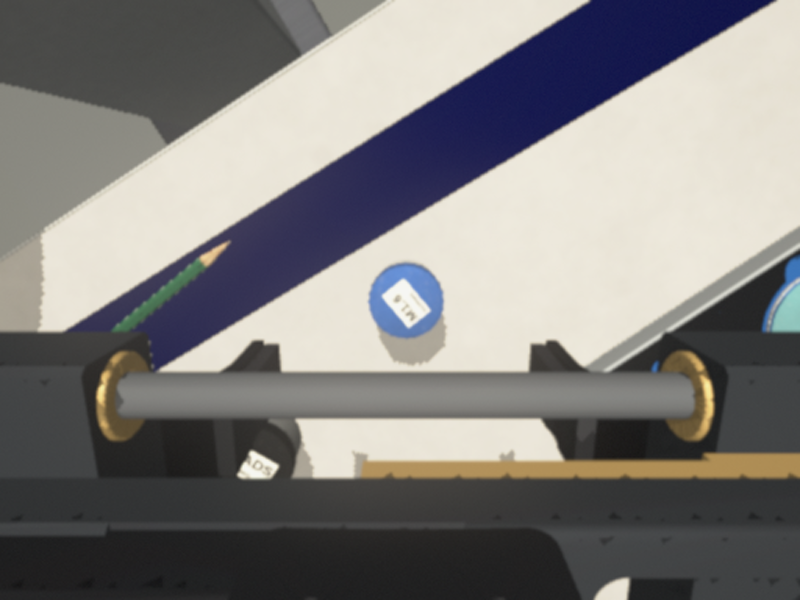

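```bash
python3 -c "
from h import *
d=pickle.load(open('w7.pkl','rb')); print(proj(d,[[406*.64,299*.64]],.03))
h,s,v=masks(d); blob(d,(h>100)&(h<125)&(s>90)&(v>100),(380,315),.03,'bluelid')
"
```

```text
[[0.42996104 0.13346974 0.03      ]]
bluelid ctr [429.7 133.3] ell 430.6 132.8 [37.9 39.3] rect [430.6 132.8] [37.8 39.6] 59.34 zmed 28.7 29.9
```

Call:
apply_moves(motion="-0.001 0 -0.015 0 0 -4 0;0 0 -0.015 0 0 -4 0;0 0 -0.015 0 0 -4 0;0 0 -0.015 0 0 -4 0;0 0 0 0 0 -2 0;0 0 0 0 0 0 0;0 0 0 0 0 0 0;0 0 0 0 0 0 0")

```text
time: 16.7
tcp_pos: [0.432, 0.1331, 0.0651]
eef_rot: [3.141, -0.0, 2.286]
wrist_force: [0.4, 0.2, 0.0]
width: 0.0873
finger_force: 0.0
```

```bash
python3 -c "
from h import *
o=readout.observe();print(o['tcp_pos'],o['eef_rot'],o['q'].round(3))"
```

```text
[0.4319949  0.13306754 0.06510931] [ 3.14072905e+00 -2.16237298e-05  2.28590234e+00] [ 0.676  0.254 -1.156  2.067  0.278  0.988  0.092]
```

Call:
apply_moves(motion="0 0 -0.018 0 0 0 0;0 0 -0.015 0 0 0 0;0 0 -0.01 0 0 0 0.3;0 0 -0.006 0 0 0 0.3;0 0 0 0 0 0 0.3;0 0 0 0 0 0 1;0 0 0 0 0 0 1;0 0 0 0 0 0 1")

```text
time: 17.37
tcp_pos: [0.432, 0.1326, 0.0164]
eef_rot: [3.141, 0.001, 2.286]
wrist_force: [-1.0, 0.3, -0.2]
width: 0.0548
finger_force: 0.0
```

Call:
apply_moves(motion="0 0 0 0 0 0 1;0 0 0 0 0 0 1;0 0 0 0 0 0 1;0 0 0 0 0 0 1;0 0 0 0 0 0 1;0 0 0.01 0 0 0 1;0 0 0.025 0 0 0 1;0 0 0.035 0 0 0 1")

```text
time: 18.03
tcp_pos: [0.4294, 0.1325, 0.0851]
eef_rot: [-3.138, -0.004, 2.288]
wrist_force: [1.5, -0.6, 1.8]
width: 0.0392
finger_force: 30.0
```

```bash
python3 -c "
from h import *
o=readout.observe();print(o['tcp_pos'],o['eef_rot'],o['q'].round(3))
t=pickle.load(open('top.pkl','rb'));P=cloud(t)
m=(P[...,2]>.03)&(P[...,2]<.26)&(P[...,1]<-.13)&(P[...,1]>-.65)&(P[...,0]>.5)
for a in range(-130,-650,-60):
    k=m&(np.abs(P[...,1]-a/1000)<.03); q=P[k]
    if len(q): i=q[:,0].argsort()[:4]; print(a,q[i].round(3).tolist())
"
```

```text
[0.42936621 0.13246787 0.0851465 ] [-3.13840229 -0.00383733  2.28751785] [ 0.72   0.214 -1.187  2.049  0.229  1.027  0.137]
-130 [[0.649, -0.154, 0.218], [0.649, -0.143, 0.209], [0.649, -0.156, 0.209], [0.649, -0.153, 0.208]]
-190 [[0.645, -0.217, 0.033], [0.645, -0.214, 0.031], [0.646, -0.202, 0.03], [0.649, -0.184, 0.21]]
-250 [[0.641, -0.248, 0.046], [0.642, -0.27, 0.058], [0.642, -0.254, 0.045], [0.642, -0.252, 0.042]]
-310 [[0.643, -0.295, 0.062], [0.643, -0.289, 0.062], [0.643, -0.292, 0.062], [0.643, -0.281, 0.062]]
-370 [[0.649, -0.4, 0.207], [0.649, -0.379, 0.208], [0.649, -0.35, 0.207], [0.649, -0.374, 0.207]]
-430 [[0.649, -0.455, 0.207], [0.649, -0.454, 0.215], [0.65, -0.403, 0.206], [0.65, -0.41, 0.214]]
-490 [[0.629, -0.496, 0.032], [0.629, -0.493, 0.032], [0.631, -0.497, 0.036], [0.632, -0.496, 0.032]]
-550 [[0.649, -0.536, 0.205], [0.649, -0.529, 0.214], [0.65, -0.556, 0.213], [0.65, -0.563, 0.203]]
-610 [[0.65, -0.616, 0.213], [0.65, -0.611, 0.213], [0.65, -0.584, 0.204], [0.65, -0.595, 0.203]]
```

Call:
apply_moves(motion="0.0077 -0.03 0 0 0 2.4 1;0.0077 -0.03 0 0 0 2.4 1;0.0077 -0.03 0 0 0 2.4 1;0.0077 -0.03 0 0 0 2.4 1;0.0077 -0.03 0 0 0 2.4 1;0.0077 -0.03 0 0 0 2.4 1;0.0077 -0.03 0 0 0 2.4 1;0.0077 -0.03 0 0 0 2.4 1")

```text
time: 18.7
tcp_pos: [0.4931, -0.1091, 0.0863]
eef_rot: [-3.141, 0.0, 2.624]
wrist_force: [0.5, 0.6, -0.7]
width: 0.0388
finger_force: 30.0
```

```bash
python3 -c "
from h import *
o=readout.observe();print(o['tcp_pos'],o['eef_rot'],o['q'].round(3))"
```

```text
[ 0.49305764 -0.10906515  0.08629432] [-3.14143717e+00  1.20541859e-04  2.62362956e+00] [ 1.088  0.348 -1.095  1.932  0.352  1.072  0.897]
```

Call:
apply_moves(motion="0.0077 -0.03 0 0 0 2.4 1;0.0077 -0.03 0 0 0 2.4 1;0.0077 -0.03 0 0 0 2.4 1;0.0077 -0.03 0 0 0 2.4 1;0.0077 -0.03 -0.008 0 0 2.4 1;0.0077 -0.03 -0.01 0 0 2.4 1;0.0077 -0.03 -0.01 0 0 2.4 1;0.0083 -0.0305 -0.01 0 0 2.4 1")

```text
time: 19.37
tcp_pos: [0.5551, -0.3496, 0.0478]
eef_rot: [3.141, -0.0, 2.959]
wrist_force: [0.6, 0.2, 0.2]
width: 0.039
finger_force: 30.0
```

Call:
apply_moves(motion="0 0 0 0 0 0 1;0 0 0 0 0 0 1;0 0 0 0 0 0 1;0 0 0 0 0 0 1;0 0 0 0 0 0 1;0 0 0 0 0 0 1;0 0 0 0 0 0 1;0 0 0 0 0 0 1")

```text
time: 20.03
tcp_pos: [0.5553, -0.3478, 0.048]
eef_rot: [-3.141, 0.0, 2.957]
wrist_force: [-0.2, 0.4, 0.2]
width: 0.0391
finger_force: 30.0
```

```bash
python3 -c "
from h import *
d=snap('wrist','w8');o=readout.observe();print(o['tcp_pos'],o['eef_rot'],o['q'].round(3),o['width'])"
```

```text
[ 0.55527056 -0.34785068  0.047968  ] [-3.14124673e+00  1.30223374e-04  2.95698613e+00] [ 1.171  0.687 -0.957  1.596  0.596  1.176  1.47 ] 0.03907386963853636
```

View pics/w8.png

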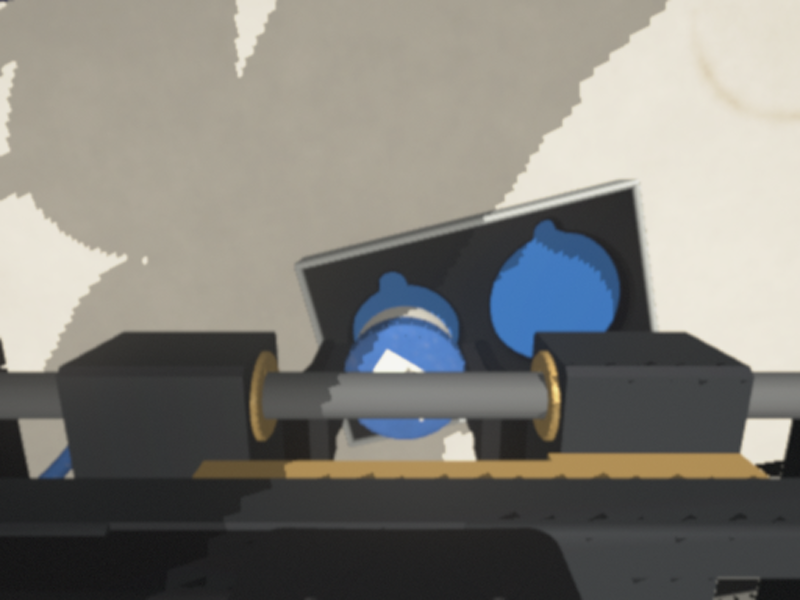

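```bash
python3 -c "
from h import *
d=pickle.load(open('w8.pkl','rb')); th=2.957; ax=np.array([np.cos(th),np.sin(th),0])
print('lid', proj(d,[[405*.64,317*.64]],.062)[0]-.0205*ax)
print('lidL/R', proj(d,[[344*.64,373*.64],[467*.64,373*.64]],.062))
print('recess top rim sides', proj(d,[[353*.64,333*.64],[460*.64,333*.64]],.010))
h,s,v=masks(d); rec=(h>95)&(h<120)&(s>120)&(v>70)
blob(d,rec,(560,290),.004,'big')
print(cloud(d)[int(290*.64),int(560*.64)])
"
```

```text
lid [ 0.55200617 -0.34778934  0.062     ]
lidL/R [[ 0.54656008 -0.36659478  0.062     ]
 [ 0.5537659  -0.32796379  0.062     ]]
recess top rim sides [[ 0.54933449 -0.36964938  0.01      ]
 [ 0.55764738 -0.32509815  0.01      ]]
big ctr [ 547.4 -282.6] ell 548.2 -282.7 [51.5 57.5] rect [ 551.9 -282.6] [54.2 57.6] 40.2 zmed 2.9 4.1
[ 0.54838341 -0.27966459  0.00277326]
```

Call:
apply_moves(motion="0.0025 0 -0.003 0 0 0 1;0 0 -0.007 0 0 0 1;0 0 -0.007 0 0 0 1;0 0 -0.005 0 0 0 1;0 0 -0.003 0 0 0 1;0 0 -0.0023 0 0 0 1;0 0 0 0 0 0 1;0 0 0 0 0 0 1")

```text
time: 20.75
tcp_pos: [0.5578, -0.3479, 0.0204]
eef_rot: [3.142, 0.0, 2.957]
wrist_force: [-0.1, 1.3, -0.6]
width: 0.0392
finger_force: 30.0
```

Call:
apply_moves(motion="0 0 0 0 0 0 0.4;0 0 0 0 0 0 0.4;0 0 0 0 0 0 0.4;0 0 0 0 0 0 0.4;0 0 0.015 0 0 0 0.4;0 0 0.025 0 0 0 0.4;0 0 0.03 0 0 0 0;-0.003 0.02 0.02 0 0 -1 0")

```text
time: 21.42
tcp_pos: [0.5551, -0.332, 0.1137]
eef_rot: [-3.14, 0.003, 2.935]
wrist_force: [0.0, -1.7, 0.3]
width: 0.0592
finger_force: 0.0
```

Call:
apply_moves(motion="-0.0066 0.0257 0 0 0 -1.5 0;-0.0066 0.0257 0 0 0 -1.5 0;-0.0066 0.0257 0 0 0 -1.5 0;-0.0066 0.0257 0 0 0 -1.5 0;-0.0066 0.0257 0 0 0 -1.5 0;-0.0066 0.0257 0 0 0 -1.5 0;-0.0066 0.0257 0 0 0 -1.5 0;-0.0066 0.0257 0 0 0 -1.5 0")

```text
time: 22.08
tcp_pos: [0.5017, -0.121, 0.1115]
eef_rot: [-3.141, 0.001, 2.729]
wrist_force: [1.2, 1.1, 0.4]
width: 0.0872
finger_force: 0.0
```

Call:
apply_moves(motion="-0.0066 0.0257 0 0 0 -1.5 0;-0.0066 0.0257 0 0 0 -1.5 0;-0.0066 0.0257 -0.01 0 0 -1.5 0;-0.0066 0.0257 -0.01 0 0 -1.5 0;-0.0066 0.0257 -0.01 0 0 0 0;0 0 0 0 0 0 0;0 0 0 0 0 0 0;0 0 0 0 0 0 0")

```text
time: 22.75
tcp_pos: [0.4694, 0.0058, 0.0812]
eef_rot: [-3.141, 0.001, 2.626]
wrist_force: [0.0, -0.0, -0.0]
width: 0.0866
finger_force: 0.0
```

```bash
python3 -c "
from h import *
d=snap('wrist','w9');o=readout.observe();print(o['tcp_pos'],o['eef_rot'],o['q'].round(3),o['width'])
t=snap('top','t9'); c=t['pixels'][130:260,100:370]; cv2.imwrite('pics/mix9.png',np.vstack([cv2.resize(d['pixels'][:240],(640,300)),cv2.resize(c,(640,300),interpolation=cv2.INTER_CUBIC)]))
P=cloud(t); m=(P[...,2]>.026)&(P[...,2]<.06)&(np.hypot(P[...,0]-.555,P[...,1]+.348)<.04); print(m.sum(),P[m].mean(0),np.median(P[m][:,2]))
"
```

```text
[0.46961268 0.00528987 0.08117733] [-3.14144880e+00  1.11979544e-03  2.62433730e+00] [ 0.959  0.281 -1.168  2.014  0.302  1.035  0.702] 0.08738685986412621
152 [ 0.55610938 -0.34765773  0.03431008] 0.034479353068677
```

View pics/mix9.png

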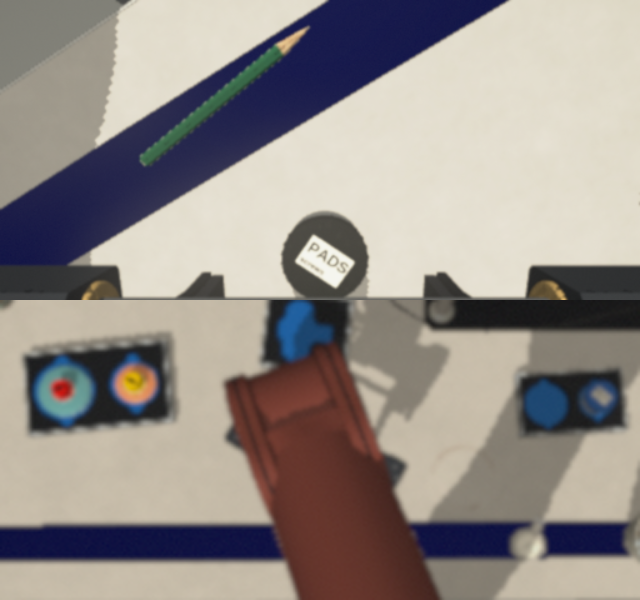

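```bash
python3 -c "
from h import *
d=pickle.load(open('w9.pkl','rb')); th=2.624; ax=np.array([np.cos(th),np.sin(th),0]); r=np.array([-ax[1],ax[0],0])
T=proj(d,[[260,169.6]],.034)[0]; print('from front',T-.0245*ax)
L=proj(d,[[282*.8,205],[368*.8,205]],.034); print(L, L.mean(0), np.linalg.norm(L[1]-L[0]))
"
```

```text
from front [0.4654111  0.00786298 0.034     ]
[[ 0.45389955 -0.01274436  0.034     ]
 [ 0.47725142  0.02841161  0.034     ]] [0.46557548 0.00783363 0.034     ] 0.04731938129202735
```

Call:
apply_moves(motion="-0.002 0.0015 -0.02 0 0 0 0;0 0 -0.017 0 0 0 0;0 0 -0.013 0 0 0 0;0 0 -0.008 0 0 0 0;0 0 -0.004 0 0 0 0.3;0 0 0 0 0 0 0.3;0 0 0 0 0 0 1;0 0 0 0 0 0 1")

```text
time: 23.52
tcp_pos: [0.4676, 0.0075, 0.0192]
eef_rot: [3.141, 0.001, 2.625]
wrist_force: [-0.5, -0.1, -0.2]
width: 0.068
finger_force: 0.0
```

Call:
apply_moves(motion="0 0 0 0 0 0 1;0 0 0 0 0 0 1;0 0 0 0 0 0 1;0 0 0 0 0 0 1;0 0 0 0 0 0 1;0 0 0 0 0 0 1;0 0 0.02 0 0 0 1;0 0 0.04 0 0 0 1")

```text
time: 24.18
tcp_pos: [0.4639, 0.0076, 0.0759]
eef_rot: [-3.14, -0.007, 2.625]
wrist_force: [1.0, -0.9, 0.9]
width: 0.0473
finger_force: 30.0
```

Call:
apply_moves(motion="0.007 -0.0242 0 0 0 0 1;0.007 -0.0242 0 0 0 0 1;0.007 -0.0242 0 0 0 0 1;0.007 -0.0242 0 0 0 0 1;0.007 -0.0242 0 0 0 0 1;0.007 -0.0242 0 0 0 0 1;0.007 -0.0242 0 0 0 0 1;0.007 -0.0242 0 0 0 0 1")

```text
time: 24.85
tcp_pos: [0.5229, -0.1873, 0.0781]
eef_rot: [-3.141, -0.0, 2.625]
wrist_force: [0.6, 0.3, 0.2]
width: 0.0472
finger_force: 30.0
```

Call:
apply_moves(motion="0.007 -0.0242 0 0 0 0 1;0.007 -0.0242 0 0 0 0 1;0.007 -0.0242 -0.008 0 0 0 1;0.007 -0.0238 -0.008 0 0 0 1;0 0 -0.008 0 0 0 1;0 0 0 0 0 0 1;0 0 0 0 0 0 1;0 0 0 0 0 0 1")

```text
time: 25.52
tcp_pos: [0.5511, -0.281, 0.0548]
eef_rot: [3.141, -0.0, 2.627]
wrist_force: [0.6, -0.1, 0.2]
width: 0.0475
finger_force: 30.0
```

```bash
python3 -c "
from h import *
d=snap('wrist','w10');o=readout.observe();print(o['tcp_pos'],o['eef_rot'],o['q'].round(3),o['width'])"
```

```text
[ 0.55122476 -0.2811594   0.05503996] [3.14138284e+00 3.51879069e-04 2.62674644e+00] [ 1.107  0.594 -0.936  1.688  0.522  1.13   1.078] 0.04722380163174631
```

View pics/w10.png

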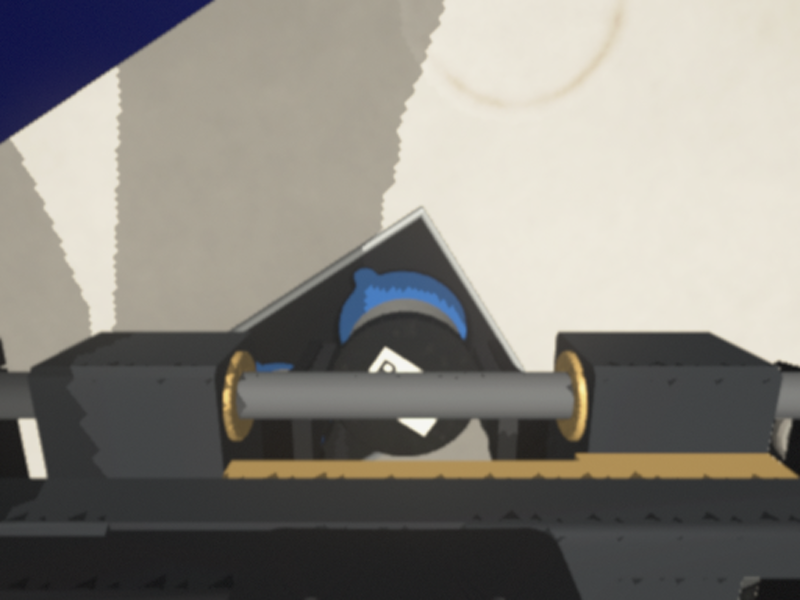

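```bash
python3 -c "
from h import *
d=pickle.load(open('w10.pkl','rb')); th=2.627; ax=np.array([np.cos(th),np.sin(th),0])
print('lid', proj(d,[[405*.64,311*.64]],.070)[0]-.0245*ax)
L=proj(d,[[340*.64,335*.64],[467*.64,335*.64]],.006);print('recess chord mid',L.mean(0))
F=proj(d,[[405*.64,271*.64]],.006)[0]; print('rec from front',F-.0285*ax)
"
```

```text
lid [ 0.54969378 -0.28107062  0.07      ]
recess chord mid [ 0.55291383 -0.28353374  0.006     ]
rec from front [ 0.55277623 -0.28268099  0.006     ]
```

Call:
apply_moves(motion="0.002 -0.0018 -0.003 0 0 0 1;0 0 -0.008 0 0 0 1;0 0 -0.008 0 0 0 1;0 0 -0.006 0 0 0 1;0 0 -0.004 0 0 0 1;0 0 -0.0026 0 0 0 1;0 0 0 0 0 0 1;0 0 0 0 0 0 1")

```text
time: 26.23
tcp_pos: [0.5529, -0.2841, 0.0229]
eef_rot: [-3.142, -0.0, 2.625]
wrist_force: [-1.8, 0.4, 2.7]
width: 0.0471
finger_force: 30.0
```

Call:
apply_moves(motion="0 0 0 0 0 0 0.35;0 0 0 0 0 0 0.35;0 0 0 0 0 0 0.35;0 0 0 0 0 0 0.35;0 0 0.015 0 0 0 0.35;0 0 0.03 0 0 0 0.35;0 0 0.03 0 0 0 0;0 0 0.02 0 0 0 0")

```text
time: 26.9
tcp_pos: [0.554, -0.284, 0.1216]
eef_rot: [3.141, 0.003, 2.626]
wrist_force: [0.6, 0.2, 0.9]
width: 0.0637
finger_force: 0.0
```

```bash
python3 -c "
from h import *
d=pickle.load(open('w1.pkl','rb')); print('case',proj(d,[[384*.64,328*.64]],.013),'foot',proj(d,[[401*.64,297*.64]],.01))
P=cloud(d); m=((P[...,2]>.005)&(P[...,2]<.03)&(np.hypot(P[...,0]-.37,P[...,1]+.26)<.05)); print(m.sum())
t=pickle.load(open('top.pkl','rb'));
for D in (d,t):
  g=cv2.cvtColor(D['pixels'],cv2.COLOR_BGR2HSV); 
d=snap('wrist','w11');o=readout.observe();print(o['tcp_pos'],o['eef_rot'],o['q'].round(3))"
```

```text
case [[ 0.36981265 -0.25553697  0.013     ]] foot [[ 0.40140676 -0.27261184  0.01      ]]
631
[ 0.55570112 -0.28446897  0.12516128] [3.14123772 0.0070295  2.62559798] [ 1.136  0.529 -0.979  1.618  0.462  1.237  1.123]
```

Call:
apply_moves(motion="-0.0231 0.0036 -0.003 0 0 0 0;-0.0231 0.0036 -0.003 0 0 0 0;-0.0231 0.0036 -0.003 0 0 0 0;-0.0231 0.0036 -0.003 0 0 0 0;-0.0231 0.0036 -0.003 0 0 0 0;-0.0231 0.0036 -0.003 0 0 0 0;-0.0231 0.0036 -0.003 0 0 0 0;-0.0213 0.0033 -0.003 0 0 0 0")

```text
time: 27.62
tcp_pos: [0.3688, -0.2553, 0.094]
eef_rot: [-3.141, -0.0, 2.625]
wrist_force: [-0.1, 0.1, -0.4]
width: 0.0869
finger_force: 0.0
```

Call:
apply_moves(motion="0 0 0 0 0 0.6 0;0 0 0 0 0 0 0;0 0 0 0 0 0 0;0 0 0 0 0 0 0;0 0 0 0 0 0 0;0 0 0 0 0 0 0;0 0 0 0 0 0 0;0 0 0 0 0 0 0")

```text
time: 28.28
tcp_pos: [0.3703, -0.2554, 0.0938]
eef_rot: [3.141, -0.0, 2.636]
wrist_force: [-0.0, 1.3, 0.6]
width: 0.0872
finger_force: 0.0
```

```bash
python3 -c "
from h import *
d=snap('wrist','w12');o=readout.observe();print(o['tcp_pos'],o['eef_rot'],o['q'].round(3),o['width'])
t=snap('top','t12');P=cloud(t)
c=t['pixels'][130:260,280:440]; cv2.imwrite('pics/mix12.png',np.vstack([cv2.resize(d['pixels'][:300],(600,352)),cv2.resize(c[:60],(600,240),interpolation=cv2.INTER_CUBIC)]))
for q in((.555,-.348),(.552,-.283)):
    m=(P[...,2]>.026)&(P[...,2]<.06)&(np.hypot(P[...,0]-q[0],P[...,1]-q[1])<.028); print(m.sum(),P[m].mean(0))
"
```

```text
[ 0.37017915 -0.2554805   0.09380191] [ 3.14115567e+00 -1.04688105e-04  2.63594674e+00] [ 1.596  0.173 -1.145  2.044  0.183  1.033  1.427] 0.08684574401946349
152 [ 0.55602865 -0.34756613  0.03466681]
216 [ 0.55288216 -0.28413597  0.03868531]
```

View pics/mix12.png

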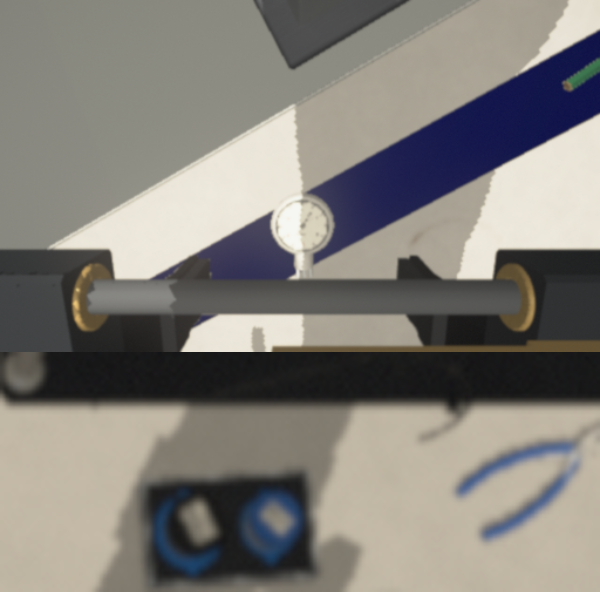

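```bash
python3 -c "
from h import *
d=pickle.load(open('w12.pkl','rb')); A=proj(d,[[257.7,190.9]],.013)[0]; B=proj(d,[[260.3,230]],.010)[0]; v=A-B; print(A,B,np.degrees(np.arctan2(v[1],v[0])))
L=proj(d,[[271*.8533,190.9],[334*.8533,190.9]],.013);print(L.mean(0),np.linalg.norm(L[1]-L[0]))
"
```

```text
[ 0.36399414 -0.25393974  0.013     ] [ 0.39470972 -0.26853511  0.01      ] 154.58395285951985
[ 0.3641565  -0.25364659  0.013     ] 0.042461023721898236
```

```bash
python3 -c "
from h import *
for f in('w1','w12','top'):
    d=pickle.load(open(f+'.pkl','rb')); P=cloud(d); 
    b=1.5 if f!='top' else -1
    m=(P[...,2]*1000+b>8)&(P[...,2]<.03)&(np.hypot(P[...,0]-.367,P[...,1]+.255)<.028)
    w=(P[m][:,:2]*1000).astype(np.float32); print(f,m.sum(),cv2.minEnclosingCircle(w),np.percentile(w,[2,98],0).mean(0),w.mean(0))
"
```

```text
w1 584 ((369.28277587890625, -256.8658142089844), 24.88033103942871) [ 368.64861176 -254.24510956] [ 368.30508 -255.09598]
w12 2349 ((368.7394104003906, -256.6726379394531), 25.751636505126953) [ 367.1863916  -254.34585724] [ 365.4818  -254.95535]
top 170 ((368.8258972167969, -256.48974609375), 25.16096305847168) [ 367.50083313 -254.07500626] [ 366.52563 -254.79555]
```

Call:
apply_moves(motion="-0.0032 0.0007 -0.02 0 0 0.5 0;0 0 -0.02 0 0 0 0;0 0 -0.02 0 0 0 0;0 0 -0.015 0 0 0 0;0 0 -0.008 0 0 0 0;0 0 -0.005 0 0 0 0;0 0 -0.002 0 0 0 0;0 0 0 0 0 0 0.3")

```text
time: 29.05
tcp_pos: [0.367, -0.255, 0.0041]
eef_rot: [3.141, 0.0, 2.644]
wrist_force: [-0.5, -0.6, 0.3]
width: 0.0848
finger_force: 0.0
```

Call:
apply_moves(motion="0 0 0 0 0 0 1;0 0 0 0 0 0 1;0 0 0 0 0 0 1;0 0 0 0 0 0 1;0 0 0 0 0 0 1;0 0 0 0 0 0 1;0 0 0 0 0 0 1;0 0 0 0 0 0 1")

```text
time: 29.72
tcp_pos: [0.3667, -0.255, 0.0039]
eef_rot: [-3.142, -0.0, 2.644]
wrist_force: [-0.9, 0.3, 1.9]
width: 0.042
finger_force: 30.0
```

Call:
apply_moves(motion="0 0 0 0 0 0 1;0 0 0 0 0 0 1;0 0 0.01 0 0 0 1;0 0 0.02 0 0 0 1;0 0 0.025 0 0 0 1;0.008 0.016 0.025 0 0 -4 1;0.016 0.019 0.01 0 0 -5 1;0.018 0.019 0 0 0 -5 1")

```text
time: 30.38
tcp_pos: [0.41, -0.2017, 0.0968]
eef_rot: [-3.14, 0.004, 2.393]
wrist_force: [0.8, -1.0, -1.2]
width: 0.0417
finger_force: 30.0
```

Call:
apply_moves(motion="0.018 0.018 0 0 0 -5 1;0.018 0.018 0 0 0 -5 1;0.018 0.018 0 0 0 -5 1;0.018 0.018 0 0 0 -5 1;0.018 0.018 0 0 0 -5 1;0.018 0.018 0 0 0 -5 1;0.018 0.018 0 0 0 -5 1;0.018 0.018 0 0 0 -5 1")

```text
time: 31.05
tcp_pos: [0.5534, -0.0559, 0.0943]
eef_rot: [-3.141, -0.0, 1.698]
wrist_force: [0.7, -0.2, -0.4]
width: 0.0417
finger_force: 30.0
```

Call:
apply_moves(motion="0.018 0.018 0 0 0 -5 1;0.018 0.018 0 0 0 -5 1;0.018 0.018 0 0 0 -5 1;0.018 0.018 -0.01 0 0 0 1;0.018 0.018 -0.01 0 0 0 1;0.008 0.0045 -0.01 0 0 0 1;0 0 0 0 0 0 1;0 0 0 0 0 0 1")

```text
time: 31.72
tcp_pos: [0.65, 0.0373, 0.0634]
eef_rot: [-3.14, -0.0, 1.441]
wrist_force: [-0.0, 0.3, -1.1]
width: 0.042
finger_force: 30.0
```

```bash
python3 -c "
from h import *
d=snap('wrist','w13');o=readout.observe();print(o['tcp_pos'],o['eef_rot'],o['q'].round(3),o['width'])"
```

```text
[0.65013885 0.03660325 0.06400373] [-3.14063578e+00  2.85426404e-04  1.43953886e+00] [ 0.482  0.604 -0.831  1.598  0.476  1.155 -0.588] 0.042129739071985604
```

View pics/w13.png

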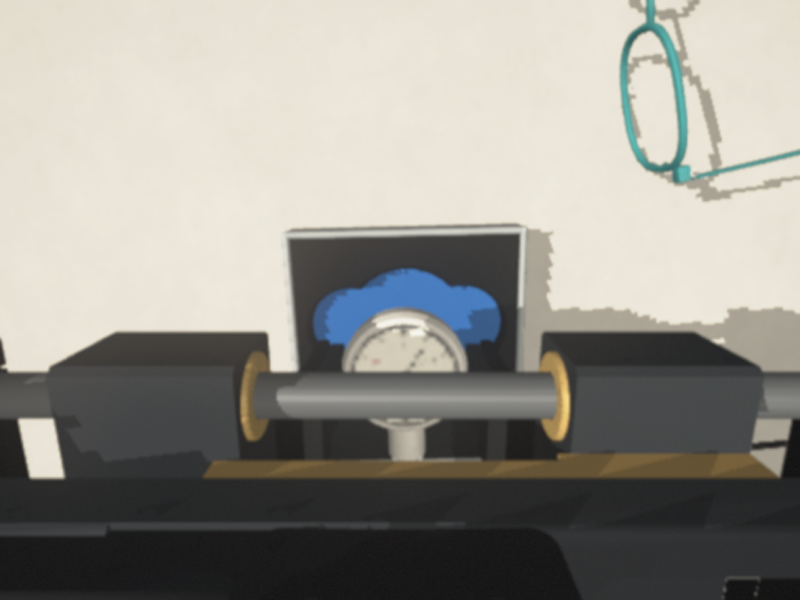

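```bash
python3 -c "
from h import *
d=pickle.load(open('w13.pkl','rb')); th=1.4395; ax=np.array([np.cos(th),np.sin(th),0])
z=.0731
print('case', proj(d,[[405*.64,309*.64]],z)[0]-.0215*ax)
a=proj(d,[[405*.64,370*.64],[407*.64,445*.64]],z-.002); v=a[0]-a[1]; print('axis',np.degrees(np.arctan2(v[1],v[0])))
e=proj(d,[[288*.64,234*.64],[523*.64,228*.64]],.0175); v=e[1]-e[0]; print('tray edge',e,np.degrees(np.arctan2(v[1],v[0])),np.linalg.norm(v))
yaw=np.arctan2(v[1],v[0]); n=np.array([-np.sin(yaw),np.cos(yaw),0]); m=e.mean(0); print(m, 'round ctr', m-n*(.056-.012))
print('round from front', proj(d,[[406*.64,268*.64]],.011)[0]-.0265*ax)
print('notch mid', proj(d,[[313*.64,318*.64],[500*.64,318*.64]],.010))
"
```

```text
case [0.65008023 0.03974663 0.0731    ]
axis 83.97671846101181
tray edge [[0.60654154 0.08493849 0.0175    ]
 [0.70436046 0.07464362 0.0175    ]] -6.007930706747435 0.0983591701184682
[0.655451   0.07979106 0.0175    ] round ctr [0.65084569 0.03603273 0.0175    ]
round from front [0.65011101 0.03675344 0.011     ]
notch mid [[0.60883093 0.0455449  0.01      ]
 [0.69277475 0.03457308 0.01      ]]
```

Call:
apply_moves(motion="0.0007 -0.0015 -0.012 0 0 0 1;0 0 -0.012 0 0 0 1;0 0 -0.01 0 0 0 1;0 0 -0.008 0 0 0 1;0 0 -0.005 0 0 0 1;0 0 -0.003 0 0 0 1;0 0 -0.002 0 0 0 1;0 0 0 0 0 0 1")

```text
time: 32.43
tcp_pos: [0.6515, 0.0362, 0.0122]
eef_rot: [-3.142, 0.0, 1.44]
wrist_force: [0.5, 0.1, -1.1]
width: 0.0416
finger_force: 30.0
```

Call:
apply_moves(motion="0 0 -0.0003 0 0 0 1;0 0 0 0 0 0 1;0 0 0 0 0 0 0.44;0 0 0 0 0 0 0.44;0 0 0 0 0 0 0.44;0 0 0 0 0 0 0.44;0 0 0 0 0 0 0.44;0 0 0 0 0 0 0.44")

```text
time: 33.1
tcp_pos: [0.6514, 0.036, 0.0115]
eef_rot: [-3.142, -0.0, 1.44]
wrist_force: [0.3, -0.7, -0.2]
width: 0.0487
finger_force: 0.0
```

Call:
apply_moves(motion="0 0 0.01 0 0 0 0.44;0 0 0.02 0 0 0 0.44;0 0 0.03 0 0 0 0.44;0 0 0.03 0 0 0 0.2;-0.01 -0.01 0.03 0 0 0 0;-0.015 -0.015 0.02 0 0 0 0;-0.02 -0.02 0.02 0 0 0 0;-0.02 -0.02 0.02 0 0 0 0")

```text
time: 33.77
tcp_pos: [0.5858, -0.0287, 0.1932]
eef_rot: [3.141, -0.0, 1.442]
wrist_force: [-1.2, 0.4, 0.1]
width: 0.0742
finger_force: 0.0
```

Call:
apply_moves(motion="-0.02 -0.02 0.02 0 0 0 0;-0.02 -0.02 0.02 0 0 0 0;-0.02 -0.02 0 0 0 0 0;-0.02 -0.02 0 0 0 0 0;0 -0.02 0 0 0 0 0;0 0 0 0 0 0 0;0 0 0 0 0 0 0;0 0 0 0 0 0 0")

```text
time: 34.43
tcp_pos: [0.5067, -0.1281, 0.232]
eef_rot: [3.141, -0.0, 1.441]
wrist_force: [1.2, 0.3, -0.8]
width: 0.0871
finger_force: 0.0
```

```bash
python3 -c "
from h import *
d=snap('wrist','w14');t=snap('top','t14'); s=snap('scene','s14'); o=readout.observe(); print(o['tcp_pos'],o['width'],o['wrist_force'])
a=cv2.resize(d['pixels'][:220],(800,344)); b=cv2.resize(s['pixels'][140:290,80:340],(440,254),interpolation=cv2.INTER_CUBIC); c=cv2.resize(t['pixels'][120:260,95:375],(360,254)[:2],interpolation=cv2.INTER_CUBIC)
cv2.imwrite('pics/mix14.png',np.vstack([a,np.hstack([b,c])]))
for im in (d,s):
    P=cloud(im); m=(np.hypot(P[...,0]-.651,P[...,1]-.037)<.018)&(P[...,2]<.04); print('clock top z',m.sum(),np.median(P[m][:,2]) if m.any() else '')
P=cloud(t)
for n,x,y in(('LL',.571,.334),('LS',.580,.245)):
    m=(np.hypot(P[...,0]-x,P[...,1]-y)<.008); print(n,np.median(P[m][:,2]))
"
```

```text
[ 0.50679054 -0.12760428  0.23167164] 0.0868353383054892 [-0.35828981  0.54287999  0.27710148]
clock top z 490 0.020028263869646526
clock top z 134 0.018647232273821583
LL 0.03899959259927585
LS 0.037353897255673535
```

View pics/mix14.png

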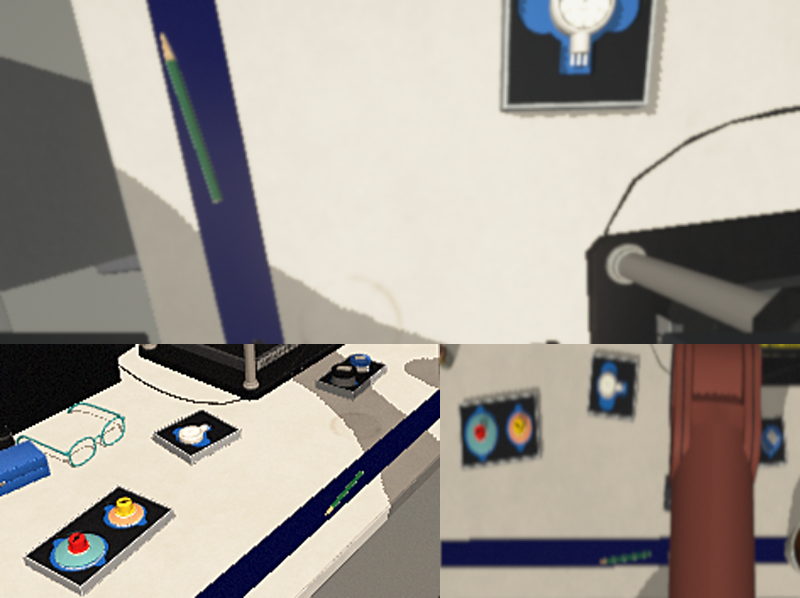

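```bash
python3 -c "
from h import *
print(bot.finish_job())"
```

```text
the job is handed in; nothing more can be done
None
```

Both lenses, both jars and the lens clock are down in their own recesses and let go, confirmed by the last pictures and depth readings; the pencil and mug were left alone, and I handed the job in at about 34.5 s.

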